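# Turn the printing block face up in its register corner

### The arm

A 6-joint arm with a two-finger parallel gripper is mounted at the origin on the work surface; the furniture and walls round the work are solid. World frame = base frame: x ahead of the robot, y to its left, z up, the work surface at z = 0. Lengths are in m, angles in rad, forces in N, time in s.
With the tool pointing down it reaches from about 0.35 to 0.975 m from the base axis. Payload 4.9 kg.
Tool frame: the origin (TCP) lies midway between the tips of the shut fingers; the grasp point (between the pads) lies 19 mm behind it; z points along the fingers, y is the line along which they close (so a half turn about z gives the same grasp; the last joint's range is limited). The gripper opens to 85 mm and grips with 20 to 120 N. Pads are 22 mm wide; open, the fingers measure 114 mm over their backs; the gripper's body (76 mm by 85 mm) begins 54 mm behind the grasp point. The pads swing forward as they close: fully open they stand 13 mm farther back than shut.
Start: joints at [1.084, 0.053, 1.613, -0, 1.476, -0.119], TCP at [0.225, 0.583, 0.231] pointing down, gripper open.
Joint ranges: [-3.01, 3.01], [-1.01, 2.22], [0.06, 2.58], [-1.02, 4.17], [0.09, 2.62], [-3.14, 3.14]. Speed limits (rad/s): [2.57, 2.57, 3.14, 3.14, 3.14, 3.14].

### API

Orientations are given as a unit quaternion [w, x, y, z].
In Python, from plant import manip gives the robot as it stands.
- The arm moves only by the tool move_arm, never from a script. Its argument "increments" is one flat list of numbers, 5 for each row, row after row: the shift along the tool's x, y, z in mm, then the turn about the tool's z in rad, then the opening, from 0 (shut) to 1 (fully open). In form: [tx, ty, tz, spin, jaw, tx, ty, tz, spin, jaw, ...]. A call has 1 to 8 rows; each row shifts and turns the commanded pose from where the row before left it, along the tool's axes as they then stand; what a row does not reach is not made up. A row lasts 1/12 s, in which the tool goes at most 41.7 mm and 7.16 degrees, less where a joint would pass 70% of its speed; a pose out of reach is approached as far as the arm can. A call with a gripper value outside its range is refused whole. The fingers move at their own pace and stop on an object; the grip force is fixed at half the most. Time passes only in rows, so rows that do not move let the fingers close. It gives the time, the measured TCP pose, the force, the opening and the grip force at its end, in the units of the state.
- manip.state(): the state, without advancing time (a new reading comes with each control period).
- manip.grab_frame(name): name is "side" or "top"; returns a dict with "image" (480x640x3 uint8, blue, green, red), "fov_y" (degrees; the focal length in pixels is half the picture's height over the tangent of half this angle, whatever the lens; pixels are square), "cx", "cy" (the principal point, pixels), "eye" and "rotation" of the camera in the world. Camera axes: x right, y down, z forward; pixel columns grow to the right and rows downward; lengths in m; the calibration is good to about 2 mm. A picture is of the moment at which its call begins. There is no depth.
- manip.job_done(): hands the job in; it is judged then, once.
The state is a dict: "time": time; "joint_pos": joint angles; "joint_vel": joint speeds; "joint_efforts": joint torques, N m; "tool_pos": TCP position; "tool_rot": TCP orientation; "contact_force": force on the tool from outside, world axes, zero at the start; "ft_torque": the same for the moment, N m; "gripper_width": opening from 0.0 (shut) to 1.0 (fully open); "grasp_force": force on a finger pad.
Only numpy, scipy, OpenCV 4.12 (cv2) and the standard library are available. Lean on these libraries where they do the work, as an engineer would, in place of code of your own. Each camera call takes 0.05 s, during which the arm holds its last target. There are 200 camera calls.

### The job

The lino printing block lies carved face down in front of the registration rail, too wide to pick up flat. Push it against the rail and tip it up until it stands by itself on a long edge at the rail, and let go; then take hold of it again and lay it down carved face up, pushed home with one long side flush along the rail and one short end snug against the steel stop, ready for inking. Do not drop the block, and leave the ink jar, the stamp and the tub where they are.

Things in the scene. Friction and masses are not known exactly. Their poses are not given: they have to be found in the camera images.
- block: Loose lino block, 0.17-0.27 kg, 28 mm thick: sealed plywood board 95 x 130 x 20 mm; on one side a pad 79 x 114 x 8 mm, inset 8 mm, with dark red carved lino, so face down its rim is 8 mm off the table. Origin at its centre. x across (95), y along long side (130), z out of carved face. Starts face down, y within 0.25 rad of the rail's, centre 75-115 mm before it.
- rail: Fixed aluminium angle, 420 mm long: upright web 40 mm high, 5 mm thick, its front face (towards the robot) lined with dark slick tape, slippery (friction about 0.15); foot 5 mm thick runs 25 mm back from that face on the far side. Origin on the front face at table height, middle of the length; x horizontal, into the rail away from the robot; y along the rail to the left; z up.
- stop: Fixed steel bracket on the rail, right of the block. Tongue 62 mm out from rail face, 12 mm thick, top at 21 mm; its saddle (30 mm wide, 8 mm before the face) is 52 mm high. Axes as the rail's. Origin: stop face's plane (left side, faces +y) at the rail's front face, table height. Seated block's centre: x -47.5, y +65, z +14 mm from here.
- ink_jar: Bystander: blue jar with a black lid, 56 mm across, 63 mm high, standing right of the rail, loose. Origin at the centre of its underside.
- stamp: Bystander: wooden hand stamp 55 x 56 x 27 mm with dark lozenges on top, lying left of the rail, loose. Origin at the centre of its underside.
- tub: Bystander: empty white plastic tub, 66 mm across, 50 mm high, standing to the left, loose. Origin at the centre of its underside.

How it is judged:
On the way:
1. the block stands by itself on a long edge at the rail, touched by no finger (angle between the x axis of block and the z axis of rail, either way round below 0.26 rad and x of block in the frame of rail between -0.06 and 0 m and z of block in the frame of rail below 0.056 m and contact force between the fingers and block below 0.05 N), for 0.2 s.
At the end, for the whole second after the job is handed in: The block lies flat on the table at rest, carved face up (within 3 degrees), one long side along the rail (within 3 degrees) and within 4 mm of touching it, one short end within 4 mm of touching the stop (angle between block's own z axis and vertical below 0.05 rad and z of block in the frame of rail below 0.018 m and angle between the y axis of block and the y axis of rail, either way round below 0.05 rad and x of block in the frame of rail between -0.0515 and -0.0435 m and y of block in the frame of stop between 0.061 and 0.069 m and linear speed of block below 0.02 m/s and angular speed of block below 0.1 rad/s).
It fails at once if the block is dropped (falls faster than 1 m/s) (linear speed of block above 1 m/s and contact force between the fingers and block below 0.05 N).
It fails at once if the ink jar, the stamp or the tub is moved more than 2 cm (distance of any of ink_jar, stamp, tub from where it was at the start of the episode above 0.02 m).
It also fails if it takes over 72 s, if anything falls off the work surface, if the arm or the gripper's body presses on something with over 40 N, if the wrist force passes 120 N, or if a joint passes its speed limit or range.

## Working session

There is one attempt and no reset: what is moved stays moved. The work goes in short steps, Python scripts to look and compute and a tool call to move; the robot and the scene stay as the last step left them, time stands still between calls to the robot, and variables do not carry over. Pictures are saved under pics/ and viewed, at most 10 in all, crops included, and the job is handed in when it is done.

Besides the shell and the picture viewer there is one more tool, called as a command line: name --argument value ..., lists and objects as JSON in quotes. move_arm: Moves the arm, as the interface text tells. Its arguments: {"type":"object","properties":{"increments":{"type":"array"}},"required":["increments"]}

```bash
mkdir -p pics; cat > h.py <<'E'
import numpy as np, cv2
from plant import manip
def grab(n):
    f=manip.grab_frame(n); return f
def ray(f,u,v):
    fl=240/np.tan(np.radians(f["fov_y"])/2)
    d=np.array([(u-f["cx"])/fl,(v-f["cy"])/fl,1.0]); R=np.array(f["rotation"])
    if R.shape!=(3,3):
        from scipy.spatial.transform import Rotation as S
        R=S.from_quat([R[1],R[2],R[3],R[0]]).as_matrix()
    return np.array(f["eye"]),R@d
def onz(f,u,v,z):
    e,d=ray(f,u,v); return e+d*(z-e[2])/d[2]
def proj(f,p):
    fl=240/np.tan(np.radians(f["fov_y"])/2)
    c=np.array(f["rotation"]).T@(np.array(p)-np.array(f["eye"])); return np.array([f["cx"]+fl*c[0]/c[2],f["cy"]+fl*c[1]/c[2]])
E
python3 - <<'E'
from h import *
ims=[]
for n in("top","side"):
    f=grab(n); cv2.imwrite(f"pics/{n}0.png",f["image"]); print(n,f["fov_y"],f["cx"],f["cy"],f["eye"],np.round(f["rotation"],3).tolist())
s=manip.state();print(s)
E
```

```text
top 44.25802656882318 314.69669598376504 241.0008472716102 [ 0.3401935  -0.20090984  1.46770803] [-0.036, 0.714, -0.698, 0.041]
side 43.12617430686681 329.8161230081934 234.76631261854573 [-0.06538577 -1.14609128  0.65599391] [-0.495, 0.826, -0.237, 0.13]
{'time': 0.1, 'joint_pos': array([ 1.08399106e+00,  5.33316073e-02,  1.61414170e+00, -2.45939482e-05,
        1.47598110e+00, -1.18974428e-01]), 'joint_vel': array([-0.00062567, -0.00075032, -0.00221482,  0.00111141, -0.0003241 ,
        0.0008206 ]), 'joint_efforts': array([ 4.33421146e-04, -3.94904995e+01, -3.71362782e+01, -1.48501226e-04,
        3.90341738e-03, -1.83530801e-05]), 'tool_pos': array([0.2244758 , 0.58270479, 0.23016963]), 'tool_rot': array([-2.65977689e-04,  1.82879118e-01,  9.83134966e-01, -8.92151204e-04]), 'contact_force': array([ 0.71353149, -0.10423266, -0.37485195]), 'ft_torque': array([-0.01751375,  0.07280082, -0.00538671]), 'grasp_force': 0.0, 'gripper_width': 1.0023172058625227}
```

View pics/top0.png

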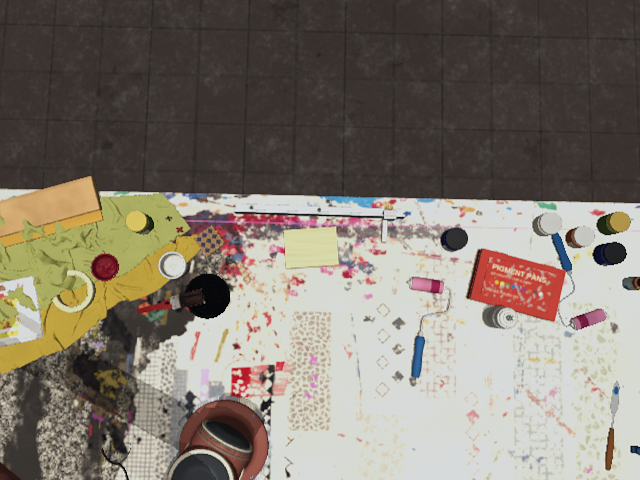

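View pics/side0.png

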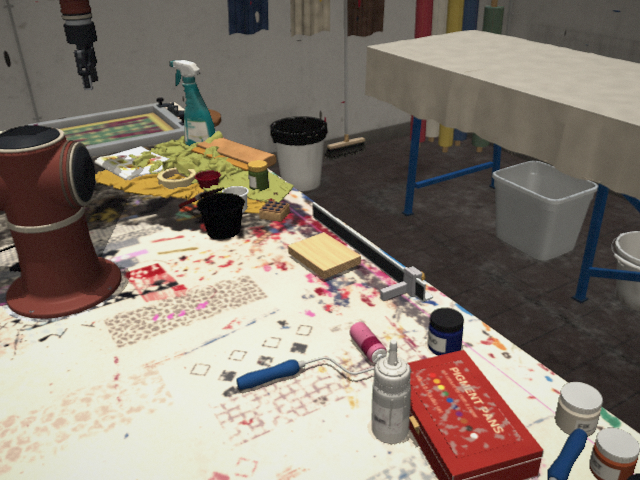

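The top view shows the block (corners about (284,229)–(338,268)), rail (u 233–405, v≈206–217) and stop tongue (384,212–241). In the side view the block is at (325,255) and the stop at (405,285).

```bash
cat >> h.py <<'E'
def block(f,z,roi,lo=(18,40,120),hi=(35,160,255)):
    u0,u1,v0,v1=roi; im=f["image"][v0:v1,u0:u1]
    m=cv2.inRange(cv2.cvtColor(im,cv2.COLOR_BGR2HSV),lo,hi)
    m=cv2.morphologyEx(m,cv2.MORPH_OPEN,np.ones((3,3)))
    c=max(cv2.findContours(m,0,2)[0],key=cv2.contourArea)+np.array([u0,v0])
    P=np.array([onz(f,u,v,z)[:2] for u,v in c[:,0]]).astype(np.float32)
    return cv2.minAreaRect(P),cv2.boxPoints(cv2.minAreaRect(c)),cv2.contourArea(c)
E
python3 - <<'E'
from h import *
f=grab("top")
print(block(f,.028,(265,360,218,285)))
g=grab("side")
a=cv2.resize(f["image"][195:275,225:425],None,fx=4,fy=4,interpolation=cv2.INTER_CUBIC)
b=cv2.resize(g["image"][200:305,285:445],None,fx=2.5,fy=2.5,interpolation=cv2.INTER_CUBIC)
o=np.zeros((590,800,3),np.uint8);o[:320]=a;o[325:325+b.shape[0],:b.shape[1]]=b[:265]
cv2.imwrite("pics/c1.png",o)
E
```

```text
(((0.48094576597213745, -0.20005692541599274), (0.09625822305679321, 0.13091649115085602), 5.286389350891113), array([[282.6852 , 229.4355 ],
       [335.91483, 225.76451],
       [338.60593, 264.78583],
       [285.3763 , 268.4568 ]], dtype=float32), 1974.5)
```

View pics/c1.png

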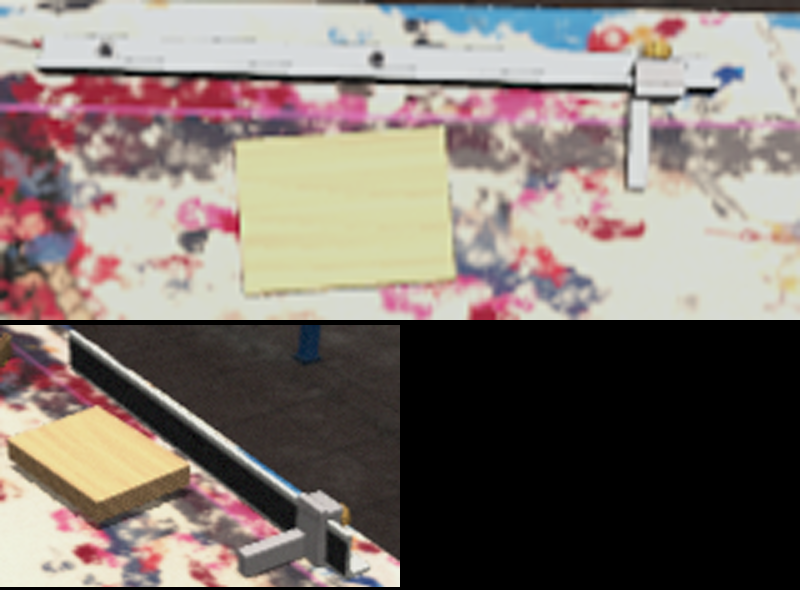

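The crop shows the rail's top/dark-tape edge running from crop (40,67) to (635,87), and the stop tongue's left edge at crop u≈630. The block is clean pale wood, slightly yawed.

```bash
python3 - <<'E'
from h import *
f=grab("top"); g=cv2.cvtColor(f["image"],cv2.COLOR_BGR2GRAY).astype(float)
# rail: darkest row per column, half-level crossings above
T=[];B=[]
for u in list(range(240,378,2)):
    c=g[204:224,u]; k=int(np.argmin(c)); 
    if k<2 or k>16: continue
    i=k
    hi=c[max(0,k-3):k].max(); h=(hi+c[k])/2
    while c[i]<h: i-=1
    T.append((u,204+i+(c[i]-h)/(c[i]-c[i+1])))
T=np.array(T)
P=np.array([onz(f,u,v,.04)[:2] for u,v in T])
p=np.polyfit(P[:,1],P[:,0],1); r=P[:,0]-np.polyval(p,P[:,1])
k=abs(r)<.0025; p=np.polyfit(P[k,1],P[k,0],1); print("rail x = %.4f + %.4f*y"%(p[1],p[0]),r.std(),k.sum(),"yaw",-np.arctan(p[0]))
# stop tongue mean profile in rows
for v in (224,228,232,236): print(v,g[v,378:394].astype(int))
print(g[236:248,385].astype(int))
for u in (381.8,382.5,387.3): print(onz(f,u,230,.021)[:2],onz(f,u,230,0)[:2])
# stop ends of rail
print(onz(f,234.5,211.6,.04),onz(f,404,217.7,.04))
s=manip.state();print(s['contact_force'])
E
```

```text
rail x = 0.5636 + 0.0091*y 0.0005115742857861882 69 yaw -0.009107765823637537
224 [209 202 156 100 143 214 218 216 219 181 185 176 168 174 124 156]
228 [164 158 143  82 163 216 218 218 223 138  81  87  88  85  84  86]
232 [154 190 199 112 168 215 218 217 220 150 124 134 129 114 114 108]
236 [146 161 144  75 205 219 217 216 215 190 189 161 115 103 109 124]
[216 216 216 217 219 196 151 191 217 215 215 215]
[ 0.52788147 -0.37478048] [ 0.5306059  -0.37730434]
[ 0.52792098 -0.3765128 ] [ 0.53064598 -0.3790618 ]
[ 0.52819191 -0.38839249] [ 0.53092084 -0.39111394]
[ 0.56251915 -0.01185952  0.04      ] [ 0.55698881 -0.42656514  0.04      ]
[-0.16079714 -0.52945109  0.01688276]
```

move_arm --increments '[0, 0, 0, -0.12, 0, 0, 0, 0, -0.12, 0, 0, 0, 0, -0.119, 0, -27, -29, 0, 0, 0, -27, -29, 0, 0, 0, -27, -29, 0, 0, 0, -27, -29, 0, 0, 0, -27, -29, 0, 0, 0]'

```text
time: 0.92
tool_pos: [0.3592, 0.4356, 0.2313]
tool_rot: [0.0, 0.004, 1.0, 0.0]
contact_force: [0.8, 0.3, 0.4]
gripper_width: 0.001
grasp_force: 0.0
```

move_arm --increments '[-8, -40, 0, 0, 0, -8, -40, 0, 0, 0, -8, -40, 0, 0, 0, -8, -40, 0, 0, 0, 0, -40, 0, 0, 0, 0, -40, 0, 0, 0, 0, -40, 0, 0, 0, 0, -40, 0, 0, 0]'

```text
time: 1.58
tool_pos: [0.3871, 0.1151, 0.2313]
tool_rot: [0.0, 0.004, 1.0, -0.0]
contact_force: [1.3, -0.8, 0.8]
gripper_width: 0.003
grasp_force: 0.0
```

move_arm --increments '[0, -40, 0, 0, 0, 0, -40, 0, 0, 0, 0, -40, 0, 0, 0, 0, -40, 0, 0, 0, 0, -40, 10, 0, 0, 0, -40, 20, 0, 0, 0, -40, 20, 0, 0, 0, -36, 20, 0, 0]'

```text
time: 2.25
tool_pos: [0.3847, -0.1961, 0.1641]
tool_rot: [0.001, 0.005, 1.0, -0.001]
contact_force: [0.8, 0.3, 0.6]
gripper_width: -0.001
grasp_force: 0.0
```

move_arm --increments '[0, 0, 35, 0, 0, 0, 0, 35, 0, 0, 0, 0, 35, 0, 0, 0, 0, 30, 0, 0, 0, 0, 20, 0, 0, 0, 0, 0, 0, 0, 0, 0, 0, 0, 0]'

```text
time: 2.83
tool_pos: [0.384, -0.1932, 0.0082]
tool_rot: [-0.001, 0.004, 1.0, 0.001]
contact_force: [0.7, -0.1, 0.4]
gripper_width: -0.001
grasp_force: 0.0
```

move_arm --increments '[-12, -7, 4, 0, 0, -12, 0, 0, 0, 0, -9, 0, 0, 0, 0, -9, 0, 0, 0, 0, -9, 0, 0, 0, 0, -9, 0, 0, 0, 0, -6, 0, 0, 0, 0, 0, 0, 0, 0, 0]'

```text
time: 3.5
tool_pos: [0.4523, -0.2015, 0.0056]
tool_rot: [0.001, 0.004, 1.0, -0.0]
contact_force: [-1.0, -0.9, -0.2]
gripper_width: -0.001
grasp_force: 0.0
```

move_arm --increments '[-2, 0, 0, 0, 0, -2, 0, 0, 0, 0, -1, 0, 0, 0, 0, 0, 0, 0, 0, 0]'

```text
time: 3.83
tool_pos: [0.4556, -0.2013, 0.0049]
tool_rot: [-0.0, 0.004, 1.0, 0.0]
contact_force: [1.1, 0.8, 0.3]
gripper_width: -0.002
grasp_force: 0.1
```

```bash
python3 - <<'E'
from h import *
f=grab("top"); print(block(f,.028,(265,360,210,285))); s=manip.state(); print(s['tool_pos'],s['contact_force'])
cv2.imwrite("pics/t2.png",cv2.resize(f["image"][195:295,225:425],None,fx=4,fy=4,interpolation=cv2.INTER_CUBIC))
E
```

```text
(((0.5327619314193726, -0.22279734909534454), (0.08852669596672058, 0.05983375385403633), 88.80305480957031), array([[301.97546, 237.56415],
       [303.02264, 213.47925],
       [338.9981 , 215.0434 ],
       [337.95093, 239.1283 ]], dtype=float32), 503.5)
[ 0.45561396 -0.20134358  0.00488916] [ 0.13629611 -0.28643509 -0.01649576]
```

View pics/t2.png

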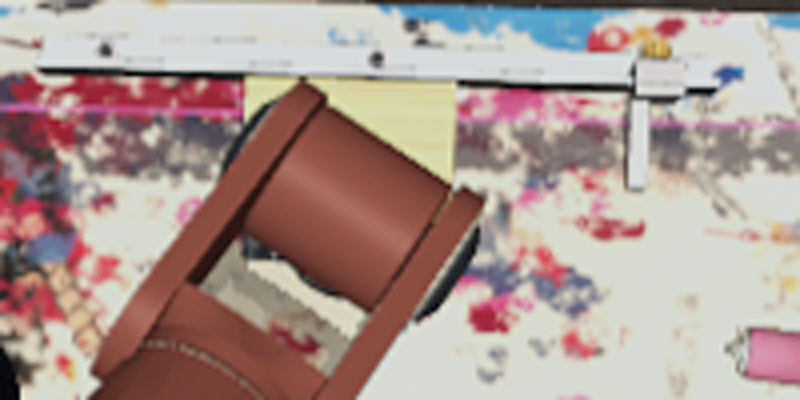

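The view shows the block square against the rail (crop u 244–456), mostly hidden by the wrist. Next I press until the force shows.

move_arm --increments '[-1.5, 0, 0, 0, 0, 0, 0, 0, 0, 0]'

```text
time: 4.05
tool_pos: [0.4556, -0.2012, 0.0045]
tool_rot: [-0.002, 0.004, 1.0, 0.0]
contact_force: [-4.4, -0.1, 2.2]
gripper_width: -0.001
grasp_force: 2.7
```

move_arm --increments '[-1.5, 0, 0, 0, 0, 0, 0, 0, 0, 0]'

```text
time: 4.22
tool_pos: [0.4556, -0.201, 0.0039]
tool_rot: [-0.004, 0.004, 1.0, 0.001]
contact_force: [-10.1, -1.4, 3.7]
gripper_width: 0.004
grasp_force: 5.0
```

move_arm --increments '[0.5, 0, -4, 0, 0, 0.5, 0, -4, 0, 0, 0.3, 0, -4, 0, 0, 0.3, 0, -3, 0, 0]'

```text
time: 4.55
tool_pos: [0.4542, -0.2006, 0.0185]
tool_rot: [-0.003, 0.004, 1.0, 0.001]
contact_force: [-6.3, -0.3, -1.3]
gripper_width: -0.003
grasp_force: 3.0
```

move_arm --increments '[0, 0, -5, 0, 0, -0.5, 0, -5, 0, 0, -0.6, 0, -4.3, 0, 0, -1.2, 0, -4.5, 0, 0, -1.3, 0, -4.5, 0, 0, -1.3, 0, -4.1, 0, 0]'

```text
time: 5.05
tool_pos: [0.4588, -0.2007, 0.046]
tool_rot: [-0.004, 0.004, 1.0, 0.001]
contact_force: [-7.8, 0.9, 1.7]
gripper_width: -0.0
grasp_force: 4.0
```

```bash
python3 - <<'E'
from h import *
g=grab("side"); s=manip.state(); print(s['tool_pos'],s['contact_force'])
cv2.imwrite("pics/s2.png",cv2.resize(g["image"][150:320,240:440],None,fx=3,fy=3,interpolation=cv2.INTER_CUBIC))
E
```

```text
[ 0.45938191 -0.20088628  0.04702579] [-10.89975726   1.76069554   4.10035585]
```

View pics/s2.png

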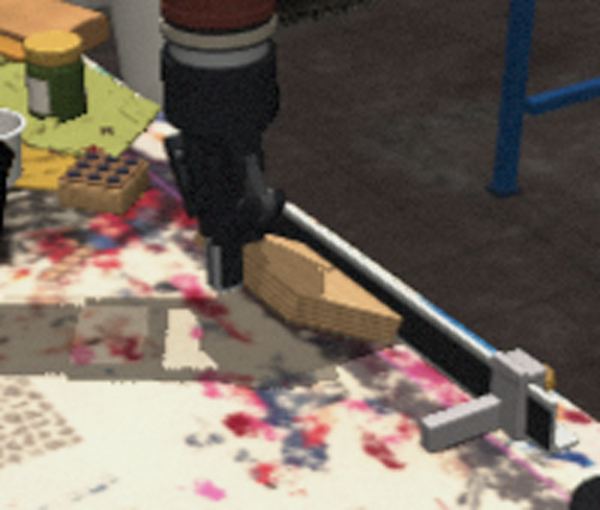

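The side view shows the block tilted about 30° with the finger under its near edge (crop (230,280)) and its far edge on the rail. It's holding well, so I continue.

move_arm --increments '[-2.7, 0, -6.1, 0, 0, -3.5, 0, -5.5, 0, 0, -4.1, 0, -5.2, 0, 0]'

```text
time: 5.35
tool_pos: [0.4718, -0.2014, 0.0641]
tool_rot: [-0.001, 0.005, 1.0, 0.0]
contact_force: [-1.8, -0.5, 0.8]
gripper_width: 0.0
grasp_force: 0.9
```

move_arm --increments '[-4.7, 0, -5.6, 0, 0, -5.3, 0, -5.0, 0, 0, -6, 0, -4.5, 0, 0]'

```text
time: 5.6
tool_pos: [0.4894, -0.2019, 0.0802]
tool_rot: [0.001, 0.004, 1.0, -0.0]
contact_force: [0.7, 0.1, 1.1]
gripper_width: 0.002
grasp_force: 0.2
```

move_arm --increments '[-6.5, 0, -3.5, 0, 0, -6.5, 0, -3, 0, 0, -6.5, 0, -2, 0, 0, -4, 0, -1, 0, 0, 0, 0, 0, 0, 0]'

```text
time: 6.02
tool_pos: [0.513, -0.202, 0.0892]
tool_rot: [0.0, 0.004, 1.0, -0.0]
contact_force: [-0.7, 0.3, -0.0]
gripper_width: 0.003
grasp_force: 0.0
```

```bash
python3 - <<'E'
from h import *
g=grab("side"); s=manip.state(); print(s['tool_pos'],s['contact_force'])
cv2.imwrite("pics/s3.png",cv2.resize(g["image"][150:320,240:440],None,fx=3,fy=3,interpolation=cv2.INTER_CUBIC))
E
```

```text
[ 0.5123758  -0.20186117  0.08881072] [-0.00995871 -0.78794245 -0.470777  ]
```

View pics/s3.png

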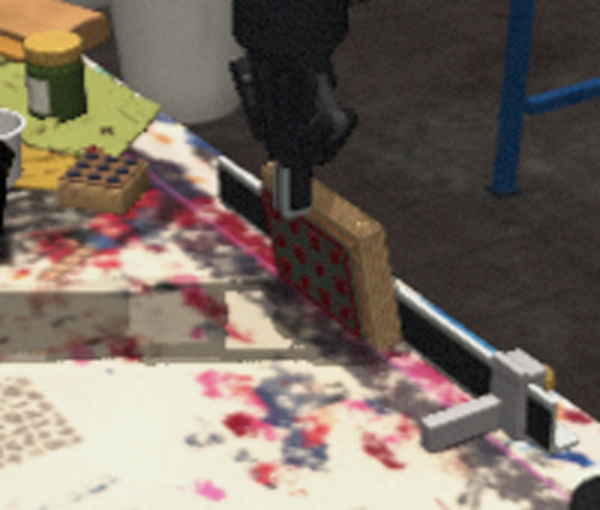

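The block is now about 78° up with the finger at its top rim (crop (290,210)). A little further should stand it upright, then I retreat.

move_arm --increments '[-3, 0, 0, 0, 0, -3, 0, 0, 0, 0, -3, 0, 0, 0, 0, -2, 0, 0, 0, 0, 0, 0, 0, 0, 0, 0, 0, 0, 0, 0]'

```text
time: 6.57
tool_pos: [0.523, -0.202, 0.0888]
tool_rot: [-0.0, 0.004, 1.0, 0.0]
contact_force: [0.1, -0.0, 0.2]
gripper_width: -0.0
grasp_force: 0.0
```

move_arm --increments '[8, 0, 0, 0, 0, 16, 0, 0, 0, 0, 16, 0, 0, 0, 0, 0, 0, 0, 0, 0, 0, 0, 0, 0, 0, 0, 0, 0, 0, 0]'

```text
time: 7.07
tool_pos: [0.4832, -0.2018, 0.0891]
tool_rot: [0.0, 0.005, 1.0, -0.0]
contact_force: [-0.4, -0.7, 0.1]
gripper_width: 0.002
grasp_force: 0.0
```

```bash
python3 - <<'E'
from h import *
g=grab("side"); f=grab("top"); s=manip.state(); print(s['time'],s['tool_pos'],s['contact_force'],s['joint_pos'])
a=cv2.resize(g["image"][170:290,270:390],None,fx=3.3,fy=3.3,interpolation=cv2.INTER_CUBIC)
b=cv2.resize(f["image"][190:270,270:350],None,fx=4.95,fy=4.95,interpolation=cv2.INTER_CUBIC)
cv2.imwrite("pics/s4.png",np.hstack([a,b]))
E
```

```text
7.1667 [ 0.48352785 -0.20183428  0.08917712] [ 0.16457411 -0.05814602  0.61684731] [-5.37570100e-01 -5.59430044e-02  1.96939377e+00  9.09745035e-05
  1.22731977e+00 -2.09970426e+00]
```

View pics/s4.png

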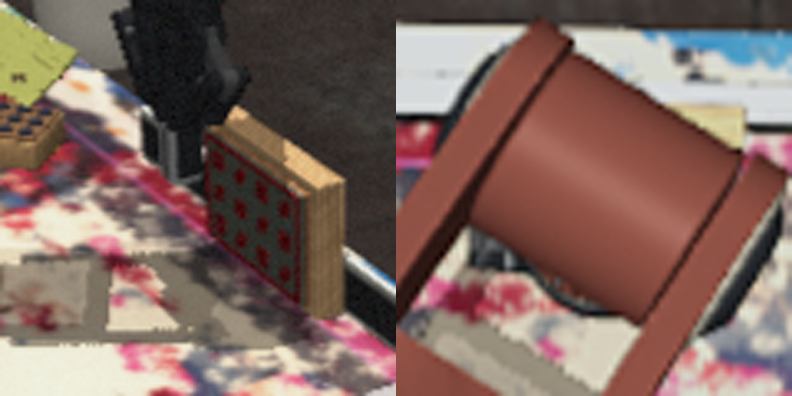

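The block stands by itself with its back to the rail and carved face toward the robot, and the finger is clear. Now I regrasp: rise, turn 90°, open.

move_arm --increments '[0, 0, -30, 0, 0, 0, 0, -36, 0.12, 0, 0, 0, 0, 0.121, 1, 0, 0, 0, 0.121, 1, 0, 0, 0, 0.121, 1, 0, 0, 0, 0.121, 1, 0, 0, 0, 0.121, 1, 0, 0, 0, 0.121, 1]'

```text
time: 7.83
tool_pos: [0.4835, -0.2017, 0.155]
tool_rot: [0.0, 0.417, 0.909, 0.0]
contact_force: [0.5, 0.2, -0.0]
gripper_width: 0.845
grasp_force: 0.0
```

move_arm --increments '[0, 0, 0, 0.121, 1, 0, 0, 0, 0.121, 1, 0, 0, 0, 0.121, 1, 0, 0, 0, 0.121, 1, 0, 0, 0, 0.121, 1, 0, 0, 0, 0.119, 1, 0, 0, 0, 0, 1, 0, 0, 0, 0, 1]'

```text
time: 8.5
tool_pos: [0.4833, -0.2017, 0.1549]
tool_rot: [0.0, 0.709, 0.705, 0.0]
contact_force: [0.1, 0.3, -0.3]
gripper_width: 0.998
grasp_force: 0.0
```

move_arm --increments '[0, 32, 0, 0, 1, 0, 32.5, 0, 0, 1, 0, 0, 30, 0, 1, 0, 0, 30, 0, 1, 0, 0, 25, 0, 1, 0, 0, 15, 0, 1, 0, 0, 0, 0, 1]'

```text
time: 9.08
tool_pos: [0.5446, -0.2005, 0.05]
tool_rot: [-0.004, 0.709, 0.705, -0.001]
contact_force: [-1.4, 0.1, -0.6]
gripper_width: 1.0
grasp_force: 0.0
```

move_arm --increments '[0, 0, 0, 0, 0.5, 0, 0, 0, 0, 0.4, 0, 0, 0, 0, 0, 0, 0, 0, 0, 0, 0, 0, 0, 0, 0, 0, 0, 0, 0, 0, 0, 0, 0, 0, 0]'

```text
time: 9.67
tool_pos: [0.5479, -0.2026, 0.0563]
tool_rot: [0.001, 0.71, 0.704, -0.0]
contact_force: [-2.9, 0.4, 6.3]
gripper_width: 0.318
grasp_force: 59.5
```

move_arm --increments '[0, 0, -10, 0, 0, 0, 0, -20, 0, 0, 0, 0, -25, 0, 0, 0, 0, -15, 0, 0, 0, -20, 0, 0, 0, 0, -25, 0, 0, 0, 0, -25, 0, 0, 0, 0, -15, 0, 0, 0]'

```text
time: 10.33
tool_pos: [0.4604, -0.2009, 0.1245]
tool_rot: [-0.001, 0.71, 0.704, -0.0]
contact_force: [0.2, 0.6, -2.3]
gripper_width: 0.32
grasp_force: 59.4
```

move_arm --increments '[-20, 0, 0, 0, 0, -30, 0, 0, 0, 0, -30, 0, 0, 0, 0, -18, 0, 0, 0, 0, 0, 0, 0, 0.12, 0, 0, 0, 0, 0.12, 0, 0, 0, 0, 0.12, 0, 0, 0, 0, 0.12, 0]'

```text
time: 11.0
tool_pos: [0.4614, -0.2995, 0.1248]
tool_rot: [-0.0, 0.859, 0.513, 0.0]
contact_force: [0.1, -0.6, -1.2]
gripper_width: 0.319
grasp_force: 59.6
```

move_arm --increments '[0, 0, 0, 0.12, 0, 0, 0, 0, 0.12, 0, 0, 0, 0, 0.12, 0, 0, 0, 0, 0.12, 0, 0, 0, 0, 0.12, 0, 0, 0, 0, 0.12, 0, 0, 0, 0, 0.12, 0, 0, 0, 0, 0.12, 0]'

```text
time: 11.67
tool_pos: [0.4615, -0.2992, 0.1249]
tool_rot: [-0.0, 0.998, 0.058, 0.0]
contact_force: [-0.3, -0.6, -1.5]
gripper_width: 0.322
grasp_force: 59.6
```

move_arm --increments '[0, 0, 0, 0.12, 0, 0, 0, 0, 0.12, 0, 0, 0, 0, 0.12, 0, 0, 0, 0, 0.12, 0, 0, 0, 0, 0.12, 0, 0, 0, 0, 0.12, 0, 0, 0, 0, 0.12, 0, 0, 0, 0, 0.12, 0]'

```text
time: 12.33
tool_pos: [0.4615, -0.2992, 0.1249]
tool_rot: [-0.0, 0.912, -0.409, -0.0]
contact_force: [0.2, -0.5, -2.1]
gripper_width: 0.32
grasp_force: 59.6
```

move_arm --increments '[0, 0, 0, 0.12, 0, 0, 0, 0, 0.12, 0, 0, 0, 0, 0.12, 0, 0, 0, 0, 0.12, 0, 0, 0, 0, 0.12, 0, 0, 0, 0, 0.12, 0, 0, 0, 0, 0, 0]'

```text
time: 12.92
tool_pos: [0.4615, -0.2992, 0.1248]
tool_rot: [-0.0, 0.711, -0.703, -0.0]
contact_force: [-0.5, -1.0, -1.3]
gripper_width: 0.317
grasp_force: 59.6
```

move_arm --increments '[0, -20, 0, 0.021, 0, 0, -25, 0, 0, 0, 0, -25, 0, 0, 0, 0, -9.5, 0, 0, 0, 0, 0, 25, 0, 0, 0, 0, 25, 0, 0, 0, 0, 14, 0, 0, 0, 0, 0, 0, 0]'

```text
time: 13.58
tool_pos: [0.5393, -0.2984, 0.0576]
tool_rot: [-0.0, -0.705, 0.709, 0.003]
contact_force: [0.5, -0.3, -1.3]
gripper_width: 0.318
grasp_force: 60.2
```

move_arm --increments '[0, 0, 2, 0, 0, 0, 0, 2, 0, 0, 0, 0, 0, 0, 0]'

```text
time: 13.83
tool_pos: [0.5413, -0.3, 0.0577]
tool_rot: [0.0, -0.705, 0.71, -0.0]
contact_force: [-1.0, 0.5, -1.6]
gripper_width: 0.317
grasp_force: 60.2
```

move_arm --increments '[0, 0, 1, 0, 0, 0, 0, 0.5, 0, 0, 0, 0, 0, 0, 0]'

```text
time: 14.08
tool_pos: [0.5414, -0.2999, 0.056]
tool_rot: [0.0, -0.705, 0.71, -0.0]
contact_force: [0.4, -0.3, -0.4]
gripper_width: 0.319
grasp_force: 60.4
```

move_arm --increments '[0, 0, 1, 0, 0, 0, 0, 0.5, 0, 0, 0, 0, 0, 0, 0]'

```text
time: 14.33
tool_pos: [0.5418, -0.3002, 0.0558]
tool_rot: [0.0, -0.705, 0.71, -0.001]
contact_force: [-2.3, -0.1, 5.9]
gripper_width: 0.318
grasp_force: 60.2
```

move_arm --increments '[0, 0, 0, 0, 0.45, 0, 0, 0, 0, 0.45, 0, 0, 0, 0, 0.45, 0, 0, -6, 0, 0.45, 0, 0, -6, 0, 0.45, 0, 0, 0, 0, 0.45]'

```text
time: 14.83
tool_pos: [0.5421, -0.3003, 0.0677]
tool_rot: [0.0, -0.704, 0.71, -0.001]
contact_force: [0.1, -1.2, 0.6]
gripper_width: 0.448
grasp_force: 0.0
```

move_arm --increments '[0, 4, 0, 0, 0.45, 0, 4, 0, 0, 0.45, 0, 4, 0, 0, 0.45, 0, 4, 0, 0, 0.45, 0, 4, 0, 0, 0.45, 0, 4, 0, 0, 0.45, 0, 3, 0, 0, 0.45, 0, 0, 0, 0, 0.45]'

```text
time: 15.5
tool_pos: [0.5134, -0.2994, 0.0656]
tool_rot: [-0.0, -0.704, 0.71, 0.0]
contact_force: [-0.4, -0.5, 0.5]
gripper_width: 0.449
grasp_force: 0.0
```

```bash
python3 - <<'E'
from h import *
g=grab("side"); s=manip.state(); print(s['time'],s['tool_pos'],s['contact_force'],s['gripper_width'])
cv2.imwrite("pics/s5.png",cv2.resize(g["image"][170:310,290:450],None,fx=4,fy=4,interpolation=cv2.INTER_CUBIC))
E
```

```text
15.55 [ 0.51372901 -0.29943384  0.0657389 ] [ 0.48373953 -0.1109094  -0.18699997] 0.44874600380410157
```

View pics/s5.png

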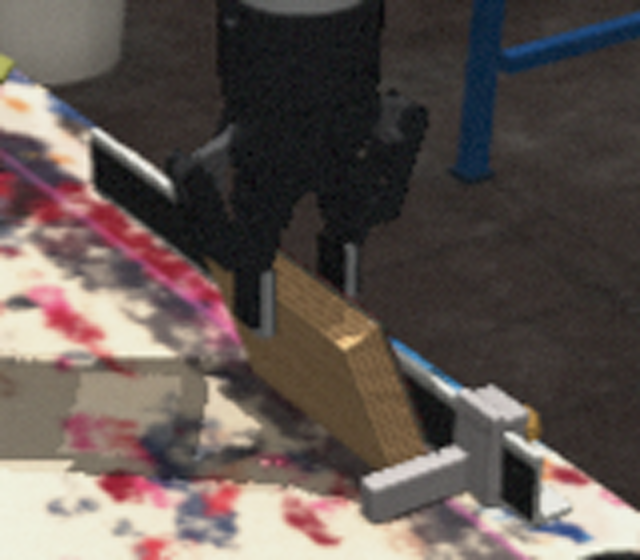

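The block leans about 20° onto the near finger (crop (260,320)), with its right end clear of the stop tongue. I continue lowering.

move_arm --increments '[0, 2.5, 4, 0, 0.51, 0, 2.5, 4, 0, 0.57, 0, 2.5, 4, 0, 0.63, 0, 3, 3, 0, 0.7, 0, 3, 3.5, 0, 0.74, 0, 3, 3.5, 0, 0.78, 0, 3, 3.5, 0, 0.82, 0, 3, 3.5, 0, 0.85]'

```text
time: 16.22
tool_pos: [0.4912, -0.2993, 0.0364]
tool_rot: [-0.0, -0.704, 0.71, 0.0]
contact_force: [-1.5, 0.1, -0.6]
gripper_width: 0.852
grasp_force: 0.1
```

```bash
python3 - <<'E'
from h import *
g=grab("side"); s=manip.state(); print(s['time'],s['tool_pos'],s['contact_force'],s['gripper_width'])
cv2.imwrite("pics/s6.png",cv2.resize(g["image"][170:310,290:450],None,fx=4,fy=4,interpolation=cv2.INTER_CUBIC))
E
```

```text
16.2667 [ 0.49037789 -0.29884163  0.03549011] [-0.8175709   0.19031255  0.2805888 ] 0.8501607321448755
```

View pics/s6.png

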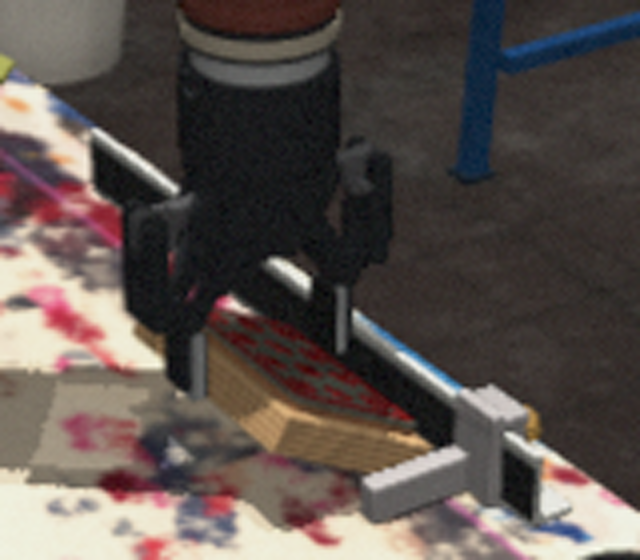

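The block is now at about 60°, carved face up and away, its far edge at the rail and its near edge resting on the near finger at crop (195,370). I ease the support off.

move_arm --increments '[0, 0, 2, 0, 0.9, 0, 0, 3, 0, 0.95, 0, 0, 3, 0, 1, 0, 1, 0, 0, 1, 0, 1, 0, 0, 1, 0, 1, 0, 0, 1]'

```text
time: 16.77
tool_pos: [0.4887, -0.2993, 0.0289]
tool_rot: [0.0, -0.705, 0.71, -0.0]
contact_force: [1.0, 0.4, 0.8]
gripper_width: 1.001
grasp_force: 0.0
```

move_arm --increments '[0, 2, 0, 0, 1, 0, 2, 0, 0, 1, 0, 2, 0, 0, 1, 0, 2, 0, 0, 1, 0, 2, 0, 0, 1, 0, 0, 0, 0, 1]'

```text
time: 17.27
tool_pos: [0.4782, -0.2991, 0.0288]
tool_rot: [-0.0, -0.704, 0.71, 0.0]
contact_force: [-0.6, -0.3, -0.4]
gripper_width: 0.999
grasp_force: 0.0
```

```bash
python3 - <<'E'
from h import *
g=grab("side"); s=manip.state(); print(s['time'],s['tool_pos'],s['contact_force'],s['gripper_width'])
cv2.imwrite("pics/s7.png",cv2.resize(g["image"][170:310,290:450],None,fx=4,fy=4,interpolation=cv2.INTER_CUBIC))
E
```

```text
17.3167 [ 0.47841777 -0.29919643  0.02884344] [0.17402482 0.9110985  0.60495246] 0.9992525522225644
```

View pics/s7.png

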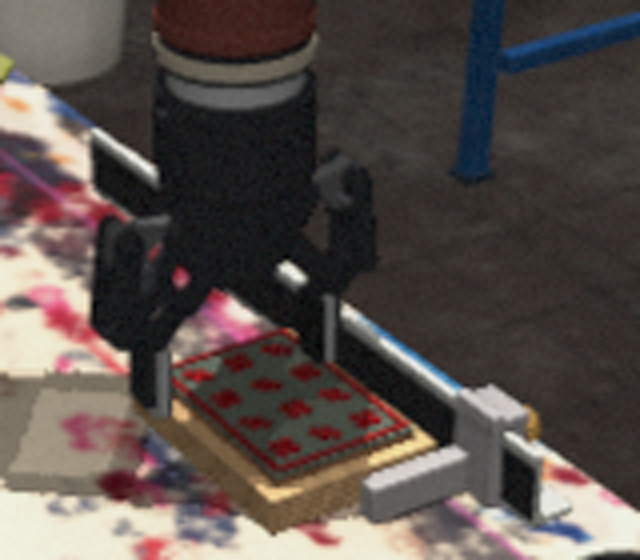

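The block lies flat, carved face up, a little off the rail and about 10 mm from the stop. All picture views are used, so I measure numerically from here. I clear the arm, shut the fingers and turn for pushing.

move_arm --increments '[0, 0, -20, 0, 1, 0, 0, -35, 0, 1, 0, 25, 0, 0, 1, 0, 30, 0, 0, 1, 0, 35, 0, -0.121, 0, 0, 0, 0, -0.121, 0, 0, 0, 0, -0.121, 0, 0, 0, 0, -0.121, 0]'

```text
time: 17.98
tool_pos: [0.3881, -0.2985, 0.0839]
tool_rot: [0.0, 0.855, -0.518, 0.0]
contact_force: [-0.1, -0.0, 1.1]
gripper_width: 0.452
grasp_force: 0.0
```

move_arm --increments '[0, 0, 0, -0.121, 0, 0, 0, 0, -0.121, 0, 0, 0, 0, -0.121, 0, 0, 0, 0, -0.121, 0, 0, 0, 0, -0.121, 0, 0, 0, 0, -0.121, 0, 0, 0, 0, -0.121, 0, 0, 0, 0, -0.121, 0]'

```text
time: 18.65
tool_pos: [0.3887, -0.2985, 0.0839]
tool_rot: [0.0, 0.998, -0.06, 0.0]
contact_force: [0.1, 0.7, 0.1]
gripper_width: 0.001
grasp_force: 0.0
```

move_arm --increments '[0, 0, 0, -0.119, 0, 0, 0, 0, 0, 0]'

```text
time: 18.82
tool_pos: [0.3887, -0.2985, 0.0839]
tool_rot: [0.0, 1.0, -0.003, 0.0]
contact_force: [-0.5, -0.4, 0.6]
gripper_width: 0.005
grasp_force: 0.0
```

```bash
cat >> h.py <<'E'
def seat():
    f=grab("top"); u0,u1,v0,v1=325,382,205,275
    h=cv2.cvtColor(f["image"][v0:v1,u0:u1],cv2.COLOR_BGR2HSV)
    m=cv2.inRange(h,(18,50,120),(35,160,255))
    n,l,st,_=cv2.connectedComponentsWithStats(m)
    m=((l>0)&(st[l,4]>15)).astype(np.uint8)
    p=cv2.findNonZero(m)[:,0]+[u0,v0]
    P=np.array([onz(f,u,v,.02)[:2] for u,v in p],np.float32)
    print(len(p),p.min(0),p.max(0),cv2.minAreaRect(P))
    return f
E
python3 - <<'E'
from h import *
f=seat(); s=manip.state(); print(s['time'],s['tool_pos'],s['tool_rot'],s['joint_pos'][5],s['gripper_width'])
h=cv2.cvtColor(f["image"],cv2.COLOR_BGR2HSV)[205:275,325:386]
m=cv2.inRange(h,(18,50,120),(35,160,255))
for r in m[::2]: print("".join(".#"[int(x>0)] for x in r))
E
```

```text
394 [326 220] [378 259] ((0.5032055377960205, -0.30168765783309937), (0.12915685772895813, 0.09510292857885361), 89.9163818359375)
18.8667 [ 0.38868883 -0.29851799  0.08390641] [ 5.22287239e-05  9.99988593e-01 -4.77581513e-03  5.74231112e-05] 0.773424685206954 0.0008332653864676775
...........................................................##
............................................................#
.............................................................
.............................................................
.............................................................
.............................................................
.............................................................
.............................................................
..####################..#########################.#..........
..###.............###..##################....#########.......
..###..............................................###.......
..###..............................................##........
..###..............................................###.......
..###......
[... 652 characters left out ...]
........###.......
.###...............................................##........
.###########.......................................###.......
.#######.#....................................########.......
................................................#####........
.............................................................
.............................................................
.............................................................
.............................................................
.............................................................
.............................................................
.............................................................
```

move_arm --increments '[0, 3, 30, 0, 0, 0, 0, 30, 0, 0, 0, 0, 16, 0, 0, 20, 0, 0, 0, 0, 20, 0, 0, 0, 0, 10, 0, 0, 0, 0, 5, 0, 0, 0, 0, 4, 0, 0, 0, 0]'

```text
time: 19.53
tool_pos: [0.448, -0.302, 0.0081]
tool_rot: [0.0, 1.0, -0.004, -0.0]
contact_force: [-0.7, 0.4, 0.7]
gripper_width: -0.001
grasp_force: 0.3
```

move_arm --increments '[3, 0, 0, 0, 0, 3, 0, 0, 0, 0, 1.5, 0, 0, 0, 0, 0, 0, 0, 0, 0, 0, 0, 0, 0, 0]'

```text
time: 19.95
tool_pos: [0.4547, -0.3019, 0.0078]
tool_rot: [-0.0, 1.0, -0.004, -0.0]
contact_force: [-0.8, -0.8, -0.1]
gripper_width: -0.004
grasp_force: 0.6
```

move_arm --increments '[1, 0, 0, 0, 0, 1, 0, 0, 0, 0, 0, 0, 0, 0, 0]'

```text
time: 20.2
tool_pos: [0.4548, -0.3017, 0.0072]
tool_rot: [-0.001, 1.0, -0.003, -0.003]
contact_force: [-8.2, -0.7, 2.5]
gripper_width: 0.001
grasp_force: 4.2
```

move_arm --increments '[-15, 0, 0, 0, 0, -15, 0, 0, 0, 0, 0, 0, -30, 0, 0, 0, -30, -20, 0, 0, 5, -38, 0, 0, 0, 10, -37, 0, 0, 0, 35, 0, 0, 0, 0, 38, 0, 0, 0, 0]'

```text
time: 20.87
tool_pos: [0.5145, -0.1945, 0.0567]
tool_rot: [-0.001, 1.0, -0.003, -0.001]
contact_force: [0.3, -1.8, 1.1]
gripper_width: 0.002
grasp_force: 0.0
```

move_arm --increments '[0, 0, 25, 0, 0, 0, 0, 25, 0, 0, 0, 0, 0, 0, 0, 0, 8, 0, 0, 0, 0, 6, 0, 0, 0, 0, 4, 0, 0, 0, 0, 0, 0, 0, 0]'

```text
time: 21.45
tool_pos: [0.5169, -0.2175, 0.0099]
tool_rot: [0.001, 1.0, -0.004, 0.002]
contact_force: [-0.1, 0.5, 0.5]
gripper_width: 0.0
grasp_force: 0.0
```

move_arm --increments '[0, 3, 0, 0, 0, 0, 3, 0, 0, 0, 0, 3, 0, 0, 0, 0, 3, 0, 0, 0, 0, 0, 0, 0, 0]'

```text
time: 21.87
tool_pos: [0.5157, -0.228, 0.008]
tool_rot: [0.0, 1.0, -0.004, 0.0]
contact_force: [0.1, 0.2, 0.0]
gripper_width: 0.003
grasp_force: 0.0
```

move_arm --increments '[0, 1.5, 0, 0, 0, 0, 0, 0, 0, 0]'

```text
time: 22.03
tool_pos: [0.5156, -0.229, 0.0078]
tool_rot: [-0.0, 1.0, -0.004, -0.0]
contact_force: [0.1, 0.5, -0.6]
gripper_width: -0.001
grasp_force: 0.0
```

move_arm --increments '[0, 1, 0, 0, 0, 0, 1, 0, 0, 0, 0, 0, 0, 0, 0]'

```text
time: 22.28
tool_pos: [0.5155, -0.2304, 0.0077]
tool_rot: [-0.001, 1.0, -0.004, -0.0]
contact_force: [-0.3, 2.0, 0.4]
gripper_width: 0.0
grasp_force: 1.3
```

move_arm --increments '[0, 1, 0, 0, 0, 0, 1, 0, 0, 0, 0, 0, 0, 0, 0]'

```text
time: 22.53
tool_pos: [0.5155, -0.2307, 0.0077]
tool_rot: [-0.002, 1.0, -0.004, -0.0]
contact_force: [0.8, 9.4, 2.6]
gripper_width: -0.002
grasp_force: 4.6
```

move_arm --increments '[0, 1, 0, 0, 0, 0, 1, 0, 0, 0, 0, 0, 0, 0, 0]'

```text
time: 22.78
tool_pos: [0.5155, -0.2309, 0.0076]
tool_rot: [-0.004, 1.0, -0.004, -0.001]
contact_force: [0.7, 15.1, 6.4]
gripper_width: -0.001
grasp_force: 7.8
```

move_arm --increments '[0, 1, 0, 0, 0, 0, 1, 0, 0, 0, 0, 0, 0, 0, 0]'

```text
time: 23.03
tool_pos: [0.5155, -0.231, 0.0076]
tool_rot: [-0.006, 1.0, -0.004, -0.001]
contact_force: [0.8, 21.7, 9.0]
gripper_width: 0.0
grasp_force: 10.9
```

The block is firm against the stop. I back off, clear the view and measure.

move_arm --increments '[0, -10, 0, 0, 0, 0, -20, 0, 0, 0, 0, 0, -30, 0, 0, -20, 0, -20, 0, 0, -38, 0, 0, 0, 0, -38, 0, 0, 0, 0, -30, 0, 0, 0, 0, 0, 0, 0, 0, 0]'

```text
time: 23.7
tool_pos: [0.3849, -0.2049, 0.056]
tool_rot: [-0.0, 1.0, -0.004, -0.002]
contact_force: [-0.2, -0.2, 0.3]
gripper_width: 0.003
grasp_force: 0.0
```

```bash
python3 - <<'E'
from h import *
f=seat(); s=manip.state(); print(s['time'],s['tool_pos'],s['gripper_width'])
E
```

```text
558 [329 215] [381 255] ((0.5133700370788574, -0.30931466817855835), (0.12921784818172455, 0.09734176099300385), 89.45172882080078)
23.75 [ 0.38740996 -0.20569833  0.05698656] -2.2655766185076968e-05
```

```bash
python3 -c "
from plant import manip
print(manip.job_done())"
```

```text
the job is handed in; nothing more can be done
None
```

The job is handed in, result not reported. The block stood by itself at the rail, and by my last camera measurement (about 2 mm accuracy) it now lies carved face up, flush along the rail and pressed against the stop, with no known contact with the jar, stamp or tub (not measured).

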